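Move a push-fit stop end from one bench air outlet to the other

ROBOT

A 6-joint arm with a two-finger parallel gripper is mounted at the origin on the work surface. World frame = base frame: x ahead of the robot, y to its left, z up, the work surface at z = 0. Lengths are in m, angles in rad, forces in N, time in s.
With the tool pointing down it reaches from about 0.35 to 0.85 m from the base axis. Payload 8.1 kg.
Tool frame: the origin (TCP) lies midway between the tips of the shut fingers; the grasp point (between the pads) lies robot.grip_depth behind it (robot.grip_depth is the distance from the TCP to the grasp point, in m); z points along the fingers, y is the line along which they close (so a half turn about z gives the same grasp; the last joint's range is limited). The gripper opens to 93 mm and grips with 3 to 60 N. Pads are 15 mm wide; open, the fingers measure 128 mm over their backs; the gripper's body (75 mm by 188 mm) begins 65 mm behind the grasp point.
Start: joints at [1.202, 0.13, 1.488, -0, 1.523, -0.085], TCP at [0.168, 0.576, 0.219] pointing down, gripper open.
Joint ranges: [-2.96, 2.96], [-0.89, 2.26], [0.02, 2.5], [-1.34, 4.48], [0, 2.73], [-2.66, 2.66]. Speed limits (rad/s): [2.39, 2.39, 2.79, 3.14, 3.14, 3.14].

INTERFACE

Orientations are given as a rotation vector (axis times angle).
In Python, from plant import robot gives the robot as it stands.
- The arm moves only by the tool carry_out, never from a script. Its argument "rows" is a list of rows, each a list of 6 numbers: the shift along the tool's x, y, z in m, then the turn, a rotation vector about the tool's x, y, z in degrees. A call has 1 to 12 rows; each row is the pose to reach, as a shift and turn from the pose commanded when the call began, along the tool's axes at that moment; what a row does not reach only later rows make up. A row lasts 1/8 s, in which the tool goes at most 62.5 mm and 10.7 degrees, less where a joint would pass 70% of its speed; a pose out of reach is approached as far as the arm can. A call with a gripper value outside its range is refused whole. "jaw" is the closure in counts, from 0 (fully open) to 255 (shut), set as the call begins (left out, the last holds). The fingers move at their own pace and stop on an object; "force" is the grip in N (left out, the last holds). Time passes only in rows, so rows that repeat a pose let the fingers close. It gives the time, the measured TCP pose, the force, the opening and the grip force at its end, in the units of the state.
- robot.read_state(): the state, without advancing time (a new reading comes with each control period).
- robot.read_camera(name): name is "side" or "top" or "wrist"; returns the picture (420x560x3 uint8, red, green, blue); there is no depth.
- robot.camera_model(name): a dict with "fx", "fy", "cx", "cy" (pixels), "dist" ([k1, k2, p1, p2, k3] as OpenCV has them; the pictures are not rectified), "R" (3x3) and "t" (3): a world point X has camera coordinates R X + t; the wrist camera has in their place "mount" (4x4, takes a point from camera to tool coordinates, whose origin is the TCP and whose axes are the flange's). Camera axes: x right, y down, z forward; pixel columns grow to the right and rows downward; lengths in m; the calibration is good to about 2 mm. A picture is of the moment at which its call begins: read the wrist's pose just before it. camera_model takes no time and is no camera call.
- robot.close_job(): hands the job in; it is judged then, once.
Trained networks look in the newest picture that a camera, given by its name, has taken for a name from the list of things; names that differ only in an ending like _2 or _b are one class to them, and where a whole thing is asked for, a point or a joint stands for the part that bears it (a point fixed in the world has none). Each returns a list of dicts, best first, with "conf" (0 to 1); they miss things now and then, are a little off and sometimes report something else, mostly with a low value. They report only what shows in the picture. A call takes as long as a camera call. They do not tell look-alikes from the thing itself.
- robot.outline_of(camera, target): "pixels" (420x560 bool, what is visible of it) and "pixel" ([column, row] in pixels, amid what is visible of it).
The state is a dict: "t": time; "q": joint angles; "dq": joint speeds; "joint_torque": joint torques, N m; "tool_pos": TCP position; "orientation": TCP orientation; "force": force on the tool from outside, world axes, zero at the start; "wrist_torque": the same for the moment, N m; "opening": finger opening in m; "gripper_force": force on a finger pad.
Only numpy, scipy, OpenCV 4.12 (cv2) and the standard library are available. Lean on these libraries where they do the work, as an engineer would, in place of code of your own. Each camera call takes 0.05 s, during which the arm holds its last target. There are 200 camera calls.

TASK

The air graver is changing places and the air is shut off. Take the push-fit stop end off the outlet tube it is on, keeping its collet ring pressed in against its body while you draw fitting and tube apart, then push it fully home, past its seal to the stop, on the other outlet's tube so that the collet springs back out and it locks; let go of it there. Do not force it at any time, and leave the other things on the bench where they are.

Things in the scene. Friction and masses are not known exactly. Their poses are not given: they have to be found in the camera images.
- outlet_a: Bench air outlet, fixed, that carries the stop end at the start: round foot 64 mm across, upright riser with a shut valve, and an elbow (25 mm thick, over the foot, top 98 mm high) from which a level steel tube stands out along the outlet's own -x, bare from 20 mm to its free end 120 mm from the riser's axis. Origin: on the bench under the riser; z up.
- outlet_b: The other outlet, its tube open at the start; fixed, of the same make and size as outlet_a, the tube along its own -x. Origin: on the bench under the riser; z up.
- outlet_a_end (a point): Centre of the free end of outlet_a's tube, axes as outlet_a; the tube runs from here along +x. Tube 12 mm in diameter, axis 85 mm above the bench; its last 7 mm taper to 8.4 mm; a locking groove 4.7 mm wide and 2.2 mm deep begins 12.3 mm from the end. At the start this point is inside the stop end.
- outlet_b_end (a point): Centre of the free end of outlet_b's tube, axes as outlet_b; the tube runs from here along +x. Same tube as outlet_a's: 12 mm in diameter, axis 85 mm above the bench, last 7 mm tapered to 8.4 mm.
- cap: The stop end, a loose grey plastic push-fit cap, 80 to 140 g: round body 28 mm in diameter, 38 mm long; with its collet ring 46 mm long (42.5 ring pressed). Origin at cap_center. Teeth inside lock in the tube's groove only within 0.7 mm of fully home (then 0.7 mm of end play). A rubber seal drags over the last 7 mm: 9 to 14 N to draw off, 11 to 16 N to push on (16 to 22 N with the ring out).
- cap_center (a point): Point on the stop end's axis, half-way along its body. Own +x: its axis, out of the mouth. The closed flat back is 20 mm behind (-x), the body's mouth 18 mm ahead, the floor of the 13 mm bore 12 mm behind. Fully home, the tube's end touches the bore's floor: it is then 12 mm behind this point, and the cap's x axis is the outlet's. 38 mm of travel takes it clear of the tube.
- collet_face (a point): Centre of the outer face of the collet ring, which stands before the cap's mouth round the tube: flange 26 mm in diameter, 4 mm thick, hole 13 mm; the face is 26 mm ahead (+x) of cap_center when out, 22.5 mm when pressed in. All round the tube 7 mm of the face is bare, for finger tips to press on towards the cap. Axes as the cap.
- collet (a joint): How far the collet ring is pressed in towards the cap's body, m: 0 sprung out (teeth closed: they lock in the groove), 0.0035 fully pressed (teeth open; they let go of the tube from about 0.0027). The spring takes 3 N to start and 9 N fully pressed. Squeezing ring and back of the cap between the finger tips holds it pressed.
- tin: Bystander: a round tin 56 mm across and 50 mm high. Origin: centre of its underside.
- block: Bystander: a steel bench block 60 x 60 x 20 mm. Origin: centre of its underside.
- file: Bystander: a flat file with a wooden handle, 252 mm long in all, lying on the bench along its own x, 18 mm high. Origin: on the bench, 30 mm ahead of the handle's front end.
Not all that is in view belongs to the job. Of the things shaped like the cap, the grey one is meant.

How it is judged:
By the outcome, as a careful person would: the job done as asked, in the order asked, and still so for the second after the job is handed in, with the robot touching nothing.
It also fails if it takes over 51 s, if anything falls off the work surface, if the arm or the gripper's body presses on something with over 40 N, if the wrist force passes 120 N, or if a joint passes its speed limit or range.

## Working session

There is one attempt and no reset: what is moved stays moved. The work goes in short steps, Python scripts to look and compute and a tool call to move; the robot and the scene stay as the last step left them, time stands still between calls to the robot, and variables do not carry over. Pictures are saved under pics/ and viewed, at most 10 in all, crops included, and the job is handed in when it is done.

Besides the shell and the picture viewer there is one more tool, called after ">>>" as a command line: name --pt "numbers of a row" for each row, then --argument value for the rest. carry_out: Moves the arm, as the interface text tells. Its arguments: {"type":"object","properties":{"rows":{"type":"array"},"jaw":{"type":"number"},"force":{"type":"number"}},"required":["rows"]}

```bash
ls; mkdir -p pics; cat > h.py <<'E'
import numpy as np,cv2
from plant import robot
from scipy.spatial.transform import Rotation as Ro
def cam(n):
    m=robot.camera_model(n)
    K=np.array([[m['fx'],0,m['cx']],[0,m['fy'],m['cy']],[0,0,1.]])
    if 'R' in m: R,t=np.array(m['R']),np.array(m['t'])
    else:
        s=robot.read_state();T=np.eye(4);T[:3,:3]=Ro.from_rotvec(s['orientation']).as_matrix();T[:3,3]=s['tool_pos']
        W=np.linalg.inv(T@np.array(m['mount']));R,t=W[:3,:3],W[:3,3]
    return K,np.array(m['dist']),R,t
def snap(n,f=None):
    C=cam(n);im=robot.read_camera(n)
    if f: cv2.imwrite('pics/'+f,im[:,:,::-1])
    return im,C
def onz(C,px,z):
    K,d,R,t=C;u=cv2.undistortPoints(np.array([[px]],float),K,d)[0,0]
    r=R.T@np.array([u[0],u[1],1]);c=-R.T@t
    return c+r*(z-c[2])/r[2]
def proj(C,X):
    K,d,R,t=C
    return cv2.projectPoints(np.array(X,float).reshape(-1,3),cv2.Rodrigues(R)[0],t,K,d)[0][:,0]
E
python3 - <<'E'
from h import *
print(robot.grip_depth,robot.read_state())
for n in('top','side'):
    im,C=snap(n,n+'0.png');print(n,'cam pos',-C[2].T@C[3],C[0][0,0])
    for k in('outlet_a','cap','collet_face','tin','block','file'):
        for o in robot.outline_of(n,k):print(n,k,round(o['conf'],2),np.round(o['pixel']),o['pixels'].sum(),np.round(onz(C,o['pixel'],.085),3))
E
```

```text
pics
0.0188 {'t': 0.0, 'q': array([ 1.20161304e+00,  1.31140652e-01,  1.48925404e+00, -2.24563235e-05,
        1.52298934e+00, -8.53491287e-02]), 'dq': array([-0.00051088, -0.00017877, -0.00040008,  0.00025754,  0.00204553,
        0.0001476 ]), 'joint_torque': array([-1.47884188e-03, -5.59816790e+01, -4.91767251e+01,  7.65274954e-02,
        3.48521210e-02, -1.01416615e-04]), 'tool_pos': array([0.16777929, 0.57548574, 0.21761356]), 'orientation': array([-4.44294703e-01, -3.10963028e+00,  2.74913003e-03]), 'force': array([-0.09429807, -0.57042764,  0.32969189]), 'wrist_torque': array([0.01504368, 0.00100025, 0.008968  ]), 'gripper_force': 0.0, 'opening': 0.09294472334456659}
top cam pos [ 0.47241402 -0.01845756  1.41812522] 466.6100735354848
top outlet_a 0.94 [341. 203.] 503 [ 0.571 -0.16   0.085]
top outlet_a 0.87 [242. 197.] 409 [0.578 0.123 0.085]
top cap 0.54 [247. 227.] 143 [0.494 0.107 0.085]
top cap 0.53 [284. 224.] 114 [0.504 0.002 0.085]
top cap 0.43 [214. 250.] 129 [0.424 0.199 0.085]
top collet_face 0.53 [245. 228.] 128 [0.491 0.113 0.085]
top tin 0.77 [288. 164.] 276 [ 0.679 -0.004  0.085]
top tin 0.7 [342. 196.] 476 [ 0.589 -0.163  0.085]
top file 0.91 [416. 246.] 462 [ 0.454 -0.379  0.085]
side cam pos [0.46005989 0.69419776 0.69847576] 393.1669609074716
side outlet_a 0.85 [270. 178.] 744 [ 0.586 -0.128  0.085]
side outlet_a 0.75 [250. 262.] 932 [0.577 0.168 0.085]
side cap 0.8 [317. 309.] 336 [0.432 0.259 0.085]
side cap 0.55 [294. 246.] 258 [0.494 0.104 0.085]
side cap 0.5 [274. 306.] 255 [0.511 0.264 0.085]
side cap 0.47 [294. 232.] 187 [0.499 0.064 0.085]
side cap 0.25 [269. 178.] 709 [ 0.588 -0.126  0.085]
side collet_face 0.39 [284. 306.] 48 [0.494 0.263 0.085]
side tin 0.7 [218. 221.] 539 [0.674 0.059 0.085]
side block 0.73 [293. 370.] 1225 [0.46  0.385 0.085]
side file 0.59 [329. 150.] 326 [ 0.439 -0.297  0.085]
```

View pics/top0.png

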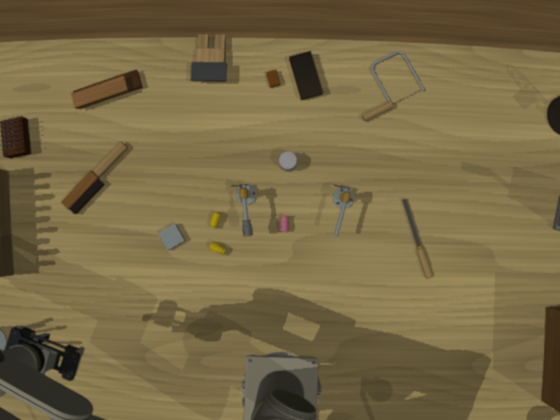

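View pics/side0.png

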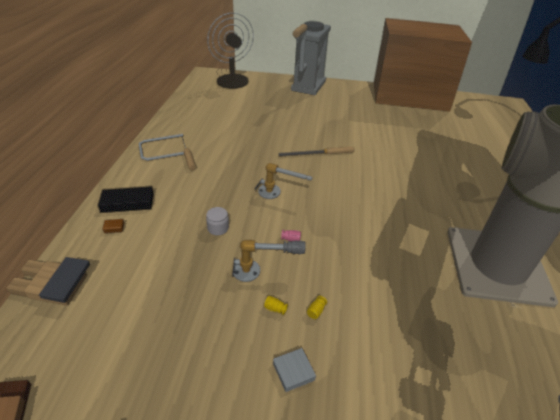

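The grey cap is on the outlet at the left in the top view, pixel (247,228), with its tube pointing towards the robot. The open outlet is at (342,198), with its tube end near (337,234). The yellow and pink caps are look-alikes. Next I'll bring the wrist camera over the outlets.

```bash
cat >> h.py <<'E'
def rel(target,yaw):
    """shift (tool axes, mm) and turn (deg) to tool-down pose with tool y at world yaw(deg)"""
    s=robot.read_state();R=Ro.from_rotvec(s['orientation'])
    c,n=np.cos(np.radians(yaw)),np.sin(np.radians(yaw))
    G=Ro.from_matrix(np.array([[n,c,0],[-c,n,0],[0,0,-1]]))
    print('t',s['t'],'shift mm',np.round(R.inv().apply(np.array(target)-s['tool_pos'])*1e3,2),'turn',np.round((R.inv()*G).as_rotvec(degrees=True),2))
E
python3 - <<'E'
from h import *
print(robot.camera_model('wrist'))
rel([.50,-.02,.33],0)
E
```

```text
{'fx': 334.3059012322544, 'fy': 334.3059012322544, 'cx': 278.8575109763321, 'cy': 213.2120791814114, 'dist': array([-0.04995673,  0.        ,  0.        ,  0.        ,  0.        ]), 'mount': array([[-5.04694647e-04, -9.60992120e-01, -2.76575288e-01,
         7.52628880e-02],
       [ 9.99999141e-01, -8.19494716e-04,  1.02262843e-03,
         4.71706067e-05],
       [-1.20938985e-03, -2.76574534e-01,  9.60991709e-01,
        -1.66200587e-01],
       [ 0.00000000e+00,  0.00000000e+00,  0.00000000e+00,
         1.00000000e+00]])}Traceback (most recent call last):
  File "<stdin>", line 3, in <module>
  File "h.py", line 27, in rel
    G=Ro.from_matrix(np.array([[n,c,0],[-c,n,0],[0,0,-1]]))
  File "scipy/spatial/transform/_rotation.pyx", line 1143, in scipy.spatial.transform._rotation.Rotation.from_matrix
ValueError: Non-positive determinant (left-handed or null coordinate frame) in rotation matrix 0: [[ 0.  1.  0.]
 [-1.  0.  0.]
 [ 0.  0. -1.]].
```

```bash
sed -i 's/\[\[n,c,0\],\[-c,n,0\]/[[-n,c,0],[c,n,0]/' h.py
python3 - <<'E'
from h import *
rel([.50,.0,.25],0)
E
```

```text
t 0.7 shift mm [-480.02 -460.05  -31.35] turn [ 0.   -0.   73.74]
```

>>> carry_out --pt "-43 -42 -3 0 0 7" --pt "-86 -84 -6 0 0 14" --pt "-129 -125 -9 0 0 21" --pt "-172 -167 -11 0 0 28" --pt "-215 -209 -14 0 0 35" --pt "-258 -251 -17 0 0 42" --pt "-301 -293 -20 0 0 49" --pt "-344 -335 -23 0 0 56" --pt "-387 -376 -26 0 0 63" --pt "-430 -418 -29 0 0 70" --pt "-480 -460 -31 0 0 73.74" --pt "-480 -460 -31 0 0 73.74"

```text
t: 2.2
tool_pos: [0.5388, -0.0775, 0.2549]
orientation: [2.222, 2.22, 0.001]
force: [-0.3, 0.4, 0.5]
opening: 0.0928
gripper_force: 0.0
```

```bash
sed -i 's#\(0,0\])\)/1000##' h.py; python3 - <<'E'
from h import *
s=robot.read_state();print(s['tool_pos'],s['dq'].max())
im,C=snap('wrist','w1.png')
for k in('cap','collet_face','outlet_a'):
    for o in robot.outline_of('wrist',k):
        p=o['pixels'];ys,xs=np.nonzero(p)
        print(k,round(o['conf'],2),np.round(o['pixel']),p.sum(),xs.min(),xs.max(),ys.min(),ys.max(),np.round(onz(C,o['pixel'],.085),4))
E
```

```text
[ 0.53884072 -0.07747711  0.25493555] 0.7950950253126596
cap 0.9 [222.   5.] 539 201 254 0 14 [0.4893 0.0989 0.085 ]
cap 0.59 [252. 112.] 970 232 272 101 127 [0.5148 0.0045 0.085 ]
collet_face 0.71 [267. 114.] 168 265 273 103 125 [0.5292 0.0025 0.085 ]
outlet_a 0.86 [315. 261.] 3448 221 352 228 290 [ 0.5801 -0.1518  0.085 ]
outlet_a 0.75 [331.  14.] 1585 302 360 0 35 [0.5883 0.0908 0.085 ]
```

View pics/w1.png

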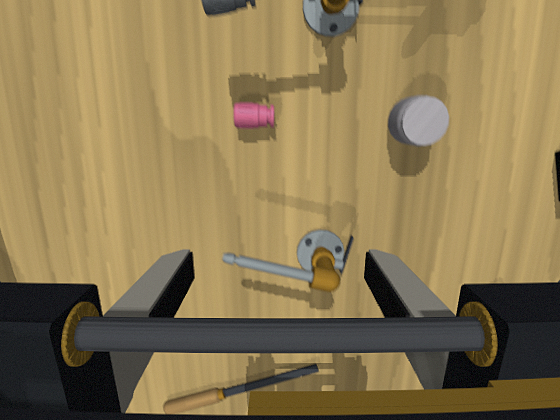

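The rows take metres, and I sent millimetres. The speed limit clamped the motion, so nothing was hit. The picture shows outlet_b with its tube end near (226,258) and elbow near (323,278). The grey cap is at the top edge (228,4), and the pink one at (252,114) is a look-alike.

>>> carry_out --pt "0.04 -0.02 0 0 0 0" --pt "0.08 -0.04 0 0 0 0" --pt "0.08 -0.04 0 0 0 0" --pt "0.08 -0.04 0 0 0 0"

```text
t: 2.9
tool_pos: [0.4978, 0.0055, 0.255]
orientation: [2.218, 2.223, 0.001]
force: [0.1, -1.5, 0.4]
opening: 0.0928
gripper_force: 0.0
```

```bash
python3 - <<'E'
from h import *
s=robot.read_state();print(s['tool_pos'],abs(s['dq']).max())
im,C=snap('wrist','w2.png')
np.save('w2.npy',im)
import pickle;pickle.dump(C,open('C2.pkl','wb'))
vis=im.copy()
M=[]
for k in('cap','outlet_a'):
    for o in robot.outline_of('wrist',k):
        p=o['pixels'];ys,xs=np.nonzero(p);M.append((k,p))
        print(k,round(o['conf'],2),np.round(o['pixel']),p.sum(),xs.min(),xs.max(),ys.min(),ys.max(),np.round(onz(C,o['pixel'],.085),4))
        c,_=cv2.findContours(p.astype(np.uint8),0,1);vis=vis.copy();cv2.drawContours(vis,c,-1,(255,0,0),1)
pickle.dump(M,open('M2.pkl','wb'))
cv2.imwrite('pics/w2c.png',cv2.resize(vis[0:300,160:420],None,fx=2,fy=2)[:,:,::-1])
E
```

```text
[0.49779625 0.00550804 0.25499516] 0.025788926034436926
cap 0.93 [285. 184.] 824 269 307 172 195 [0.5059 0.0162 0.085 ]
cap 0.79 [213.  10.] 648 200 232 0 29 [0.44   0.1775 0.085 ]
cap 0.68 [361.  82.] 3181 298 397 37 110 [0.5779 0.1153 0.085 ]
cap 0.64 [274.  88.] 1446 248 299 72 107 [0.495  0.1094 0.085 ]
cap 0.55 [297.   4.] 348 278 314 0 13 [0.5161 0.1822 0.085 ]
outlet_a 0.66 [361.  83.] 3197 298 397 40 111 [0.5775 0.1142 0.085 ]
outlet_a 0.62 [348. 304.] 1395 324 377 283 317 [ 0.5793 -0.1223  0.085 ]
outlet_a 0.18 [293.  84.] 198 289 298 73 98 [0.5126 0.1133 0.085 ]
```

View pics/w2c.png

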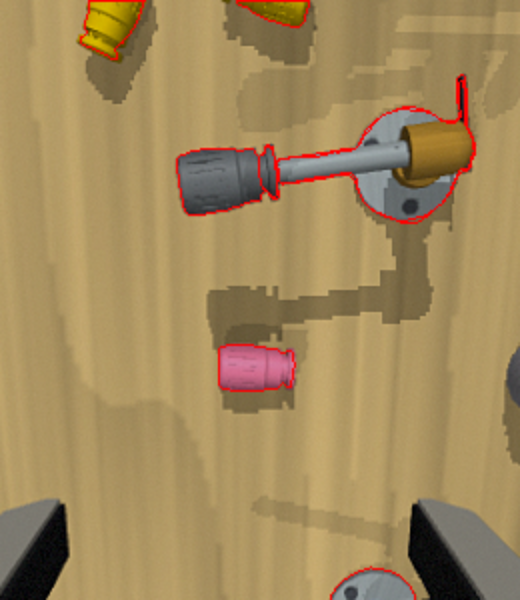

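```bash
cat >> h.py <<'E'
from scipy.optimize import minimize
def cyl(p,x0,x1,r):
    """surface points of a level cylinder; p=(x,y,yaw) of riser; x along outlet's own x; axis z .085"""
    a=np.linspace(0,2*np.pi,40);c,n=np.cos(p[2]),np.sin(p[2]);P=[]
    for x in(x0,x1):
        l=r*np.cos(a);P.append(np.c_[p[0]+c*x-n*l,p[1]+n*x+c*l,.085+r*np.sin(a)])
    return np.vstack(P)
def render(C,p,parts,S=4):
    m=np.zeros((420*S,560*S),np.uint8)
    for q in parts:
        h=cv2.convexHull(((proj(C,cyl(p,*q))+.5)*S).astype(np.float32)).astype(np.int32)
        cv2.fillPoly(m,[h],1)
    return cv2.resize(m.astype(np.float32),(560,420),interpolation=cv2.INTER_AREA)
CAP=[(-.128,-.09,.014),(-.09,-.086,.0095),(-.086,-.082,.013)];TUBE=[(-.113,-.02,.006),(-.12,-.113,.005)]
def fit(C,mask,p0,parts,region):
    f=lambda v:float((np.abs(render(C,[v[0]/1e3,v[1]/1e3,np.radians(v[2])],parts)-mask)[region]).sum())
    v0=[p0[0]*1e3,p0[1]*1e3,p0[2]]
    best=None
    for k in range(2):
        r=minimize(f,v0,method='Nelder-Mead',options=dict(initial_simplex=np.array(v0)+np.array([[0,0,0],[5,0,0],[0,5,0],[0,0,4]])));v0=r.x
    return r.x,r.fun
E
python3 - <<'E'
from h import *
import pickle
C=pickle.load(open('C2.pkl','rb'));M=pickle.load(open('M2.pkl','rb'))
m=np.maximum(M[3][1],M[2][1]).astype(np.float32)
X,Y=np.meshgrid(range(560),range(420))
reg=(X<335)&(X>230)&(Y>55)&(Y<125)
for yaw in(0,-10,10):print(fit(C,m,[.6,.11,yaw],CAP+TUBE,reg),m[reg].sum())
E
```

```text
(array([598.45274297, 123.11452108,   8.06371976]), np.float64(152.125)) 1929.0
(array([598.47738275, 123.47016407,   8.27582874]), np.float64(152.6875)) 1929.0
(array([598.47613845, 123.49069057,   8.27953122]), np.float64(152.6875)) 1929.0
```

```bash
python3 - <<'E'
from h import *
rel([.4946,.1083,.20],8.2)
E
```

```text
t 3.05 shift mm [103.97  -3.55  54.56] turn [ 0.01  0.01 -8.22]
```

>>> carry_out --pt "0.035 -0.001 0.018 0 0 -2.7" --pt "0.07 -0.002 0.036 0 0 -5.5" --pt "0.104 -0.0036 0.0546 0 0 -8.2" --pt "0.104 -0.0036 0.0546 0 0 -8.2" --pt "0.104 -0.0036 0.0546 0 0 -8.2"

```text
t: 3.68
tool_pos: [0.4947, 0.1079, 0.2001]
orientation: [2.058, 2.374, -0.001]
force: [0.1, -0.1, -0.2]
opening: 0.0929
gripper_force: 0.0
```

```bash
cat >> h.py <<'E'
def wmask(names,sel,f):
    """sel: pixel window (x0,x1,y0,y1) that the mask's pixel must lie in"""
    s=robot.read_state();print(s['t'],s['tool_pos'],abs(s['dq']).max())
    im,C=snap('wrist',f);m=np.zeros((420,560),bool)
    for k in names:
        for o in robot.outline_of('wrist',k):
            x,y=o['pixel'];p=o['pixels'];ys,xs=np.nonzero(p)
            print(k,round(o['conf'],2),np.round([x,y]),p.sum(),xs.min(),xs.max(),ys.min(),ys.max(),end='')
            if sel[0]<x<sel[1] and sel[2]<y<sel[3]:m|=p;print(' *',end='')
            print()
    return im,C,m.astype(np.float32)
def show(im,C,p,parts,f,box):
    v=im.copy();c,_=cv2.findContours((render(C,p,parts)>.5).astype(np.uint8),0,1);cv2.drawContours(v,c,-1,(255,0,0),1)
    x0,x1,y0,y1=box;cv2.imwrite('pics/'+f,cv2.resize(v[y0:y1,x0:x1],None,fx=2,fy=2)[:,:,::-1])
E
python3 - <<'E'
from h import *
im,C,m=wmask(['cap','outlet_a'],(150,450,100,350),'w3.png')
P=lambda p:proj(C,[p]).round()[0]
p0=[.5985,.1233,8.2];c=np.cos(np.radians(8.2));n=np.sin(np.radians(8.2))
fx=P([p0[0]-.04*c,p0[1]-.04*n,.02]);print('foot edge',fx)
X,Y=np.meshgrid(range(560),range(420))
reg=(X<fx[0])&(X>150)&(Y>120)&(Y<330)
v,e=fit(C,m,p0,CAP+TUBE,reg);print(v,e,m[reg].sum())
show(im,C,[v[0]/1e3,v[1]/1e3,np.radians(v[2])],CAP+TUBE,'w3c.png',(130,430,120,400))
np.save('m3.npy',m)
E
```

```text
3.675 [0.49471915 0.10792421 0.2001477 ] 0.013537837685651668
cap 0.93 [229.  90.] 1362 206 249 63 116
cap 0.87 [277. 205.] 1636 249 303 192 224 *
cap 0.63 [274. 280.] 870 258 299 267 292 *
cap 0.6 [312.  95.] 1280 288 339 70 112
outlet_a 0.66 [373. 196.] 4115 303 411 155 222 *
outlet_a 0.64 [320. 385.] 376 301 341 379 390
foot edge [338. 192.]
[597.95134848 124.05199389   8.63417178] 997.5625 2969.0
```

View pics/w3c.png

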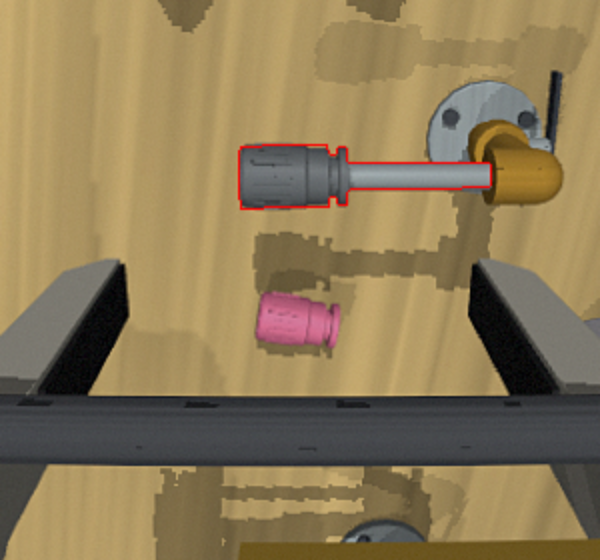

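The model outline matches the grey cap and tube: the body spans crop x 240–330, the ring ends at about 348, and the tube reaches the elbow at 490. The pink look-alike got into the mask, so I'll refit without it and then descend.

```bash
python3 - <<'E'
from h import *
C=cam('wrist');m=np.load('m3.npy')
X,Y=np.meshgrid(range(560),range(420))
v,e=fit(C,m,[.598,.124,8.6],CAP+TUBE,(X<338)&(X>150)&(Y>120)&(Y<245));print(v,e)
a=np.radians(v[2]);g=v[:2]/1e3-.106*np.array([np.cos(a),np.sin(a)]);print(g)
rel([*g,.0925],v[2])
E
```

```text
[598.45366338 123.18850541   8.28129397] 117.8125
[0.49355894 0.10792099]
t 3.825 shift mm [  0.53  -1.62 108.25] turn [ 0.07  0.02 -0.18]
```

>>> carry_out --pt "0 -0.001 0.04 0 0 0" --pt "0.0005 -0.0016 0.08 0 0 -0.18" --pt "0.0005 -0.0016 0.1 0 0 -0.18" --pt "0.0005 -0.0016 0.108 0 0 -0.18" --pt "0.0005 -0.0016 0.108 0 0 -0.18" --pt "0.0005 -0.0016 0.108 0 0 -0.18"

```text
t: 4.58
tool_pos: [0.4938, 0.1088, 0.0932]
orientation: [2.053, 2.376, 0.002]
force: [0.6, -0.6, -0.4]
opening: 0.0932
gripper_force: 0.0
```

```bash
python3 - <<'E'
from h import *
snap('wrist','w4.png');snap('side','s4.png')
a=cv2.imread('pics/w4.png')[100:350,100:460];b=cv2.imread('pics/s4.png')[170:300,200:380]
b=cv2.resize(b,(498,360));a=cv2.resize(a,(300,int(250*300/360)))
o=np.zeros((360,798,3),np.uint8);o[:a.shape[0],:300]=a;o[:,300:]=b;cv2.imwrite('pics/c4.png',o)
E
```

```text
(no output)
```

View pics/c4.png

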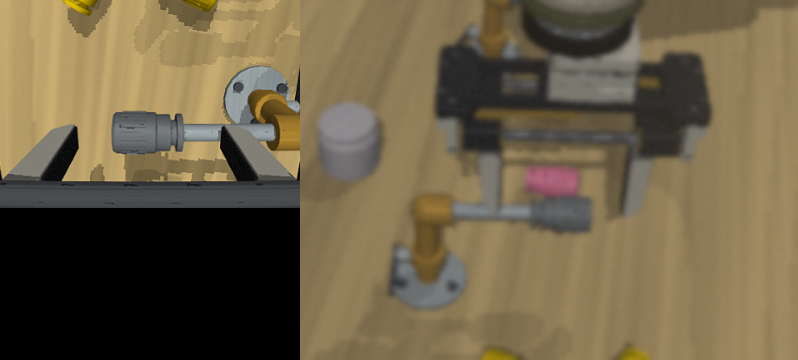

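The fingers straddle the cap. The tip corners are near full-image pixels (190,252) and (366,252), and the cap's axis is near row 258. I'll check this against the projected model.

```bash
python3 - <<'E'
from h import *
mo=robot.camera_model('wrist');Mi=np.linalg.inv(mo['mount']);K,d,_,_=cam('wrist')
for q in([.0075,.0465,0],[.0075,-.0465,0],[.0075,.064,0],[.0075,-.064,0],[.0,-.0465,0],[-.0075,-.0465,0]):
    print(q,cv2.projectPoints(np.array([q]),cv2.Rodrigues(Mi[:3,:3])[0],Mi[:3,3],K,d)[0].ravel().round(1))
im=cv2.imread('pics/w4.png');cv2.imwrite('pics/c5.png',cv2.resize(im[200:320,130:400],None,fx=2.9,fy=2.9))
C=cam('wrist');v=[.59845,.12319,np.radians(8.28)]
for x,z in((-.128,.085),(-.128,.099),(-.082,.085),(-.082,.098)):print(x,z,proj(C,[[v[0]+x*np.cos(v[2]),v[1]+x*np.sin(v[2]),z]]).round(1))
s=robot.read_state();print(s['t'],s['tool_pos'],s['force'])
E
```

```text
[0.0075, 0.0465, 0] [362.7 250.9]
[0.0075, -0.0465, 0] [189.4 251.1]
[0.0075, 0.064, 0] [395.  250.8]
[0.0075, -0.064, 0] [157.2 251. ]
[0.0, -0.0465, 0] [190.5 263.9]
[-0.0075, -0.0465, 0] [191.5 276.4]
-0.128 0.085 [[237.  259.5]]
-0.128 0.099 [[233.9 270.4]]
-0.082 0.085 [[318.3 259.5]]
-0.082 0.098 [[321.2 269.5]]
4.675 [0.4935684  0.10885425 0.09300318] [-0.31276565  0.33981454 -0.28900693]
```

View pics/c5.png

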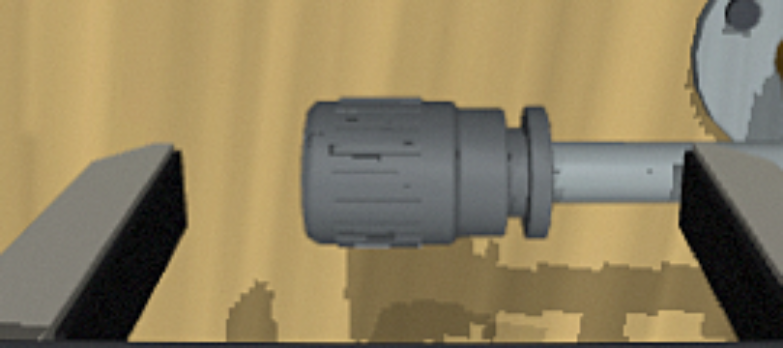

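>>> carry_out --pt "-0.0008 0 0 0 0 0" --pt "-0.0008 0 0 0 0 0" --pt "-0.0008 0 0 0 0 0" --pt "-0.0008 0 0 0 0 0" --pt "-0.0008 0 0 0 0 0" --pt "-0.0008 0 0 0 0 0" --jaw 200 --force 22

```text
t: 5.42
tool_pos: [0.4911, 0.1079, 0.0915]
orientation: [-2.051, -2.376, 0.005]
force: [-6.8, -1.3, 4.3]
opening: 0.0418
gripper_force: 22.0
```

>>> carry_out --pt "0 -0.002 -0.0005 0 0 0" --pt "0 -0.004 -0.001 0 0 0" --pt "0 -0.006 -0.001 0 0 0" --pt "0 -0.008 -0.001 0 0 0"

```text
t: 5.92
tool_pos: [0.4848, 0.1069, 0.0927]
orientation: [-2.053, -2.378, 0.0]
force: [3.6, 0.9, -5.6]
opening: 0.0419
gripper_force: 22.0
```

>>> carry_out --pt "0 -0.003 0.0004 0 0 0" --pt "0 -0.006 0.0005 0 0 0" --pt "0 -0.01 0.0005 0 0 0" --pt "0 -0.014 0.0005 0 0 0"

```text
t: 6.42
tool_pos: [0.4708, 0.1049, 0.0926]
orientation: [2.053, 2.378, -0.0]
force: [-0.4, -0.5, -0.6]
opening: 0.0422
gripper_force: 22.0
```

```bash
python3 - <<'E'
from h import *
snap('wrist','w6.png');s=robot.read_state();print(s['t'],s['tool_pos'],s['force'],s['wrist_torque'],s['opening'])
im=cv2.imread('pics/w6.png');cv2.imwrite('pics/c6.png',cv2.resize(im[200:320,130:400],None,fx=2.9,fy=2.9))
E
```

```text
6.475 [0.47034689 0.10482792 0.09245844] [ 0.39196872 -0.13447643 -2.28738413] [-0.02470773  0.08670584 -0.0250721 ] 0.04203441137331855
```

View pics/c6.png

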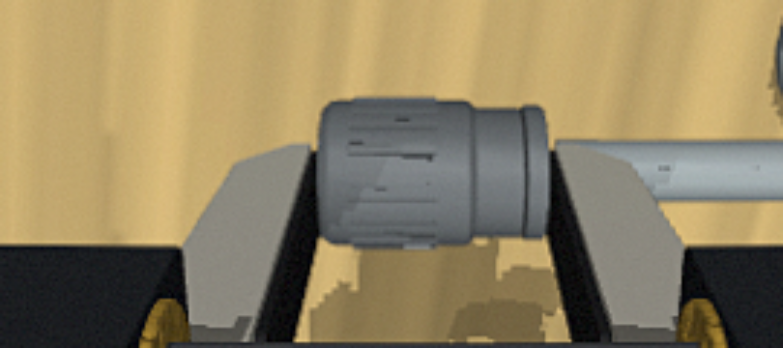

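The ring is flush against the body and the cap has come off with the fingers, about 21 mm so far. I'll keep drawing until it is clear.

>>> carry_out --pt "0 -0.006 0 0 0 0" --pt "0 -0.012 0 0 0 0" --pt "0 -0.02 0 0 0 0" --pt "0 -0.03 0 0 0 0" --pt "0 -0.03 0 0 0 0"

```text
t: 7.1
tool_pos: [0.4406, 0.1004, 0.0923]
orientation: [-2.053, -2.378, 0.0]
force: [-0.4, -0.4, -1.3]
opening: 0.042
gripper_force: 22.0
```

```bash
python3 - <<'E'
from h import *
s=robot.read_state();print(s['t'],s['tool_pos'],s['force'],s['opening'])
im,C=snap('wrist','w7.png')
cv2.imwrite('pics/c7.png',cv2.resize(im[200:320,130:400,::-1],None,fx=2.9,fy=2.9))
# where to go to view B: rough from w1 view
rel([.435,-.215,.20],8.28)
E
```

```text
7.1 [0.44063048 0.10043853 0.09233317] [-0.42016989 -0.42374949 -1.33771068] 0.04201171928603848
t 7.15 shift mm [-311.25  -52.03 -107.52] turn [0.02 0.   0.1 ]
```

View pics/c7.png

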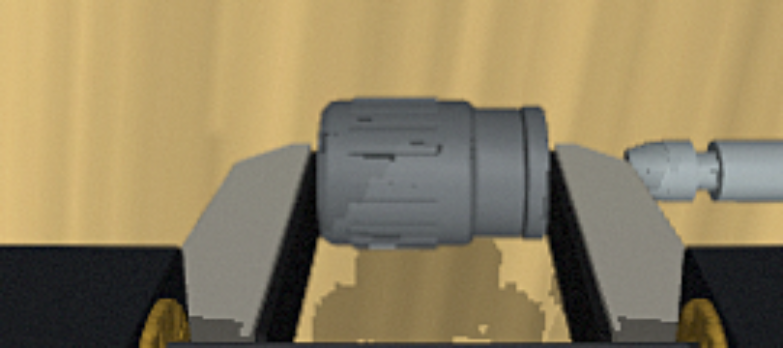

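The cap is clear with its ring held in. Tube A's tip shows at crop (625,171), in line with the cap's axis. Next I'll estimate outlet_b roughly from the earlier picture.

```bash
python3 - <<'E'
from h import *
m=robot.camera_model('wrist');T=np.eye(4);T[:3,:3]=Ro.from_rotvec([2.222,2.22,.001]).as_matrix();T[:3,3]=[.53884,-.07748,.25494]
W=np.linalg.inv(T@m['mount']);K,d,_,_=cam('wrist');C=(K,d,W[:3,:3],W[:3,3])
e=onz(C,(224,258),.085);b=onz(C,(310,274),.085);v=b-e;yaw=np.degrees(np.arctan2(v[1],v[0]))
print(e,b,np.linalg.norm(v),yaw)
u=v/np.linalg.norm(v);l=np.array([u[1],-u[0],0]) # to the right
tgt=e+.02*u+.08*l;tgt[2]=.2;print(tgt);rel(tgt,yaw)
E
```

```text
[ 0.48079313 -0.14817273  0.085     ] [ 0.57498807 -0.16751931  0.085     ] 0.0961612071582496 -11.606500923704806
[ 0.48428905 -0.23056071  0.2       ]
t 7.15 shift mm [-333.82   -5.53 -107.5 ] turn [ 0.02 -0.   19.99]
```

>>> carry_out --pt "0 0 -0.04 0 0 0" --pt "0 0 -0.09 0 0 0" --pt "-0.03 0 -0.1075 0 0 2" --pt "-0.075 0 -0.1075 0 0 4.5" --pt "-0.12 -0.001 -0.1075 0 0 7" --pt "-0.165 -0.002 -0.1075 0 0 10" --pt "-0.21 -0.003 -0.1075 0 0 12.5" --pt "-0.255 -0.004 -0.1075 0 0 15" --pt "-0.3 -0.005 -0.1075 0 0 18" --pt "-0.325 -0.0055 -0.1075 0 0 19.5" --pt "-0.334 -0.0055 -0.1075 0 0 20" --pt "-0.334 -0.0055 -0.1075 0 0 20"

```text
t: 8.65
tool_pos: [0.4847, -0.2306, 0.1998]
orientation: [-2.435, -1.985, -0.0]
force: [-1.0, 0.3, -0.6]
opening: 0.0419
gripper_force: 22.0
```

```bash
python3 - <<'E'
from h import *
im,C,m=wmask(['outlet_b'],(200,500,60,300),'w8.png')
s=robot.read_state();print(s['opening'],abs(s['dq']).max())
p0=[.598,-.172,-11.6];a=np.radians(p0[2])
fx=proj(C,[[p0[0]-.036*np.cos(a),p0[1]-.036*np.sin(a),.01]])[0];print('foot edge',fx)
X,Y=np.meshgrid(range(560),range(420))
reg=(X<fx[0])&(X>150)&(Y<300)
v,e=fit(C,m,p0,TUBE,reg);print(v,e,m[reg].sum())
show(im,C,[v[0]/1e3,v[1]/1e3,np.radians(v[2])],TUBE,'c8.png',(130,430,60,340))
np.save('m8.npy',m)
a=np.radians(v[2]);u=np.array([np.cos(a),np.sin(a)]);g=v[:2]/1e3-.165*u
print('end',v[:2]/1e3-.12*u);rel([*g,.14],v[2])
E
```

```text
8.65 [ 0.48465258 -0.23059396  0.19976895] 0.021400244130073107
outlet_b 0.73 [362. 112.] 4920 249 411 74 147 *
0.041804953945667515 0.006248550582001044
foot edge [338.76614249 114.66120557]
[ 596.03234194 -173.10861161  -13.68716073] 94.9375 1375.0
end [ 0.47944008 -0.14471416]
t 8.75 shift mm [ 83.92 -67.15  59.94] turn [-0.01 -0.02  2.13]
```

View pics/c8.png

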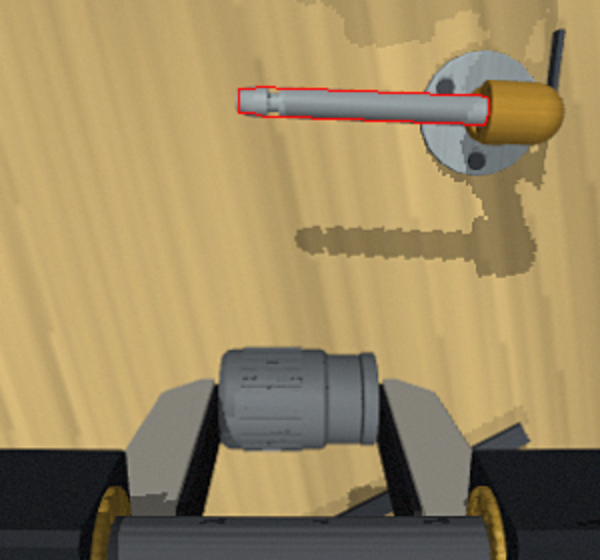

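This is the tenth and last picture I may view, so the rest is numeric. The outline fits tube B well, with its tip at crop (240,101) and elbow at (490,110), and the cap sits straight in the grip. I'll go to the same position relative to outlet_b as the last one at A.

```bash
python3 - <<'E'
from h import *
a=np.radians(-13.687);u=np.array([np.cos(a),np.sin(a)]);n=np.array([-u[1],u[0]])
g=np.array([.59603,-.17311])-.161*u+.0002*n;print(g)
rel([*g,.0925],-13.69)
E
```

```text
[ 0.43964927 -0.13482023]
t 8.75 shift mm [ 83.95 -63.14 107.44] turn [-0.01 -0.02  2.13]
```

>>> carry_out --pt "0.028 -0.021 0 0 0 0.7" --pt "0.056 -0.042 0 0 0 1.4" --pt "0.084 -0.0631 0.02 0 0 2.1" --pt "0.084 -0.0631 0.06 0 0 2.1" --pt "0.084 -0.0631 0.095 0 0 2.1" --pt "0.084 -0.0631 0.1074 0 0 2.1" --pt "0.084 -0.0631 0.1074 0 0 2.1" --pt "0.084 -0.0631 0.1074 0 0 2.1"

```text
t: 9.75
tool_pos: [0.4409, -0.1361, 0.0942]
orientation: [2.469, 1.939, 0.002]
force: [-0.1, 0.3, -1.2]
opening: 0.0418
gripper_force: 22.0
```

```bash
cat > cmpA.py <<'E'
from h import *
import sys
im,C,m=wmask(['outlet_b'],(200,560,150,400),sys.argv[1])
s=robot.read_state();print(s['opening'],s['force'],Ro.from_rotvec(s['orientation']).as_matrix()[:2,1])
A=cv2.imread('pics/w7.png').astype(float).mean(2);B=im.astype(float).mean(2)
print('cap grey rows w7 vs now: mean abs diff over hand',np.abs(A-B)[235:280,245:315].mean())
# tube edges per column: strongest rise/fall of intensity about row 259, in both pictures
def edges(I):
    G=cv2.GaussianBlur(I,(5,3),0);out=[]
    for c in range(385,430,5):
        g=np.gradient(G[235:285,c-2:c+3].mean(1));out.append(np.round(G[245:275:3,c]))
    return out
mm=m>0
for c in range(350,440,10):
    y=np.nonzero(mm[240:280,c])[0]+240;print(c,(y.min(),y.max()) if len(y) else None,end=' ')
print()
for x0,x1 in((345,400),(370,400),(345,375)):
    r=cv2.matchTemplate(B[232:287,x0-15:x1+15].astype(np.float32),A[244:275,x0:x1].astype(np.float32),cv2.TM_CCOEFF_NORMED)
    _,b,_,(x,y)=cv2.minMaxLoc(r);
    q=r[:,x];k=(q[y-1]-q[y+1])/(2*(q[y-1]-2*q[y]+q[y+1])) if 0<y<len(q)-1 else 0
    print('match',b,'dcol',x-15,'drow',y+k-12)
np.save('m9.npy',m)
E
python3 cmpA.py w9.png
```

```text
9.75 [ 0.44089585 -0.13606755  0.09423254] 0.005267270468523716
outlet_b 0.7 [481. 241.] 11105 343 559 174 278 *
0.041798323725195284 [ 0.12893375 -0.328278   -0.68054536] [ 0.97144088 -0.23726624]
cap grey rows w7 vs now: mean abs diff over hand 5.254708994708995
350 (np.int64(249), np.int64(260)) 360 (np.int64(249), np.int64(267)) 370 (np.int64(252), np.int64(263)) 380 (np.int64(248), np.int64(267)) 390 (np.int64(248), np.int64(267)) 400 (np.int64(246), np.int64(267)) 410 (np.int64(246), np.int64(267)) 420 (np.int64(247), np.int64(267)) 430 (np.int64(247), np.int64(267)) 
match 0.8700406551361084 dcol -2 drow -1.1197062
match 0.8817890882492065 dcol -2 drow -1.1222715
match 0.8315451145172119 dcol -2 drow -1.0941362
```

>>> carry_out --pt "0 0 0.0018 0 0 0" --pt "0 0 0.0018 0 0 0" --pt "0 0 0.0018 0 0 0"

```text
t: 10.22
tool_pos: [0.4397, -0.1358, 0.0908]
orientation: [-2.471, -1.94, -0.0]
force: [-0.4, 0.9, -0.7]
opening: 0.0422
gripper_force: 22.0
```

```bash
python3 cmpA.py w10.png
```

```text
10.225 [ 0.43974572 -0.13577025  0.09078578] 0.0015952485079278513
outlet_b 0.59 [484. 242.] 11344 347 559 175 281 *
0.04202246503465287 [-0.16974876  0.28324929 -1.13007133] [ 0.97144145 -0.23727941]
cap grey rows w7 vs now: mean abs diff over hand 5.307724867724867
350 (np.int64(252), np.int64(261)) 360 (np.int64(250), np.int64(270)) 370 (np.int64(251), np.int64(269)) 380 (np.int64(249), np.int64(270)) 390 (np.int64(250), np.int64(270)) 400 (np.int64(249), np.int64(270)) 410 (np.int64(249), np.int64(270)) 420 (np.int64(249), np.int64(270)) 430 (np.int64(248), np.int64(270)) 
match 0.8380712270736694 dcol 2 drow 1.4623327
match 0.8705636262893677 dcol 2 drow 1.4359064
match 0.7711989283561707 dcol 2 drow 1.5088816
```

>>> carry_out --pt "0 0 -0.0014 0 0 0" --pt "0 0 -0.0014 0 0 0" --pt "0 0 -0.0014 0 0 0" --pt "0 0 -0.0014 0 0 0"

```text
t: 10.82
tool_pos: [0.4397, -0.1357, 0.0921]
orientation: [-2.471, -1.94, 0.0]
force: [-0.1, 0.2, -0.4]
opening: 0.042
gripper_force: 22.0
```

```bash
python3 cmpA.py w11.png
```

```text
10.825 [ 0.43974002 -0.13573603  0.09211485] 0.0015785143223251792
outlet_b 0.81 [481. 244.] 11177 346 559 174 280 *
0.04201959332834344 [-0.13754267 -0.8033275  -2.13138298] [ 0.97146047 -0.23720149]
cap grey rows w7 vs now: mean abs diff over hand 5.18994708994709
350 (np.int64(251), np.int64(260)) 360 (np.int64(249), np.int64(269)) 370 (np.int64(252), np.int64(267)) 380 (np.int64(249), np.int64(269)) 390 (np.int64(248), np.int64(269)) 400 (np.int64(248), np.int64(269)) 410 (np.int64(248), np.int64(269)) 420 (np.int64(248), np.int64(269)) 430 (np.int64(248), np.int64(269)) 
match 0.8331275582313538 dcol 1 drow 0.57595253
match 0.8389443755149841 dcol 1 drow 0.5334568
match 0.8050535917282104 dcol 1 drow 0.67147636
```

>>> carry_out --pt "-0.0002 0.006 -0.0002 0 0 0" --pt "-0.0002 0.011 -0.0002 0 0 0" --pt "-0.0002 0.015 -0.0002 0 0 0" --pt "-0.0002 0.019 -0.0002 0 0 0" --pt "-0.0002 0.023 -0.0002 0 0 0"

```text
t: 11.55
tool_pos: [0.4623, -0.1414, 0.0923]
orientation: [-2.471, -1.94, 0.0]
force: [-0.1, -0.3, -0.6]
opening: 0.0417
gripper_force: 22.0
```

>>> carry_out --pt "0 0.004 0 0 0 0" --pt "0 0.008 0 0 0 0" --pt "0 0.012 0 0 0 0" --pt "0 0.016 0 0 0 0" --pt "0 0.019 0 0 0 0"

```text
t: 12.18
tool_pos: [0.4807, -0.1459, 0.0923]
orientation: [-2.471, -1.94, 0.0]
force: [0.6, -0.0, -1.0]
opening: 0.0423
gripper_force: 22.0
```

>>> carry_out --pt "0 0.002 0 0 0 0" --pt "0 0.0035 0 0 0 0" --pt "0 0.005 0 0 0 0" --pt "0 0.0065 0 0 0 0" --pt "0 0.0075 0 0 0 0" --force 32

```text
t: 12.8
tool_pos: [0.4872, -0.1475, 0.092]
orientation: [-2.47, -1.939, 0.001]
force: [-2.9, 0.3, -1.2]
opening: 0.0416
gripper_force: 32.0
```

>>> carry_out --pt "0 0.001 0 0 0 0" --pt "0 0.002 0 0 0 0" --pt "0 0.003 0 0 0 0" --pt "0 0.003 0 0 0 0"

```text
t: 13.3
tool_pos: [0.4898, -0.1481, 0.092]
orientation: [-2.469, -1.939, 0.002]
force: [-7.4, 1.2, 0.8]
opening: 0.0418
gripper_force: 32.0
```

>>> carry_out --pt "0 0.001 0 0 0 0" --pt "0 0.002 0 0 0 0" --pt "0 0.003 0 0 0 0" --pt "0 0.003 0 0 0 0"

```text
t: 13.8
tool_pos: [0.4902, -0.1482, 0.0918]
orientation: [-2.466, -1.936, 0.008]
force: [-19.5, 2.9, 10.6]
opening: 0.042
gripper_force: 32.0
```

>>> carry_out --pt "0 0.0005 -0.0005 0 0 0" --pt "0 0.001 -0.0008 0 0 0" --pt "0 0.001 -0.0008 0 0 0"

```text
t: 14.18
tool_pos: [0.4902, -0.1482, 0.0918]
orientation: [-2.464, -1.935, 0.01]
force: [-20.0, 4.5, 8.3]
opening: 0.042
gripper_force: 32.0
```

>>> carry_out --pt "0 -0.001 0.0003 0 0 0" --pt "0 -0.0015 0.0003 0 0 0"

```text
t: 14.42
tool_pos: [0.4901, -0.1482, 0.0919]
orientation: [-2.466, -1.937, 0.007]
force: [-14.1, 2.4, 4.7]
opening: 0.0422
gripper_force: 32.0
```

>>> carry_out --pt "0 0 0 0 0 0" --pt "0 0 0 0 0 0" --pt "0 -0.002 0 0 0 0" --pt "0 -0.003 0 0 0 0" --pt "0 -0.003 0 0 0 0" --jaw 0

```text
t: 15.05
tool_pos: [0.4904, -0.1483, 0.093]
orientation: [2.471, 1.94, 0.0]
force: [0.4, 0.1, 0.4]
opening: 0.0875
gripper_force: 0.0
```

>>> carry_out --pt "0 0 -0.01 0 0 0" --pt "0 0 -0.04 0 0 0" --pt "0 0 -0.08 0 0 0" --pt "0 0 -0.107 0 0 0" --pt "0 0 -0.107 0 0 0" --pt "0 0 -0.107 0 0 0"

```text
t: 15.8
tool_pos: [0.4899, -0.1481, 0.1992]
orientation: [-2.47, -1.94, 0.001]
force: [1.1, 0.0, -0.2]
opening: 0.093
gripper_force: 0.0
```

```bash
python3 - <<'E'
from h import *
im,C,m=wmask(['cap','outlet_b'],(150,450,150,245),'w12.png')
X,Y=np.meshgrid(range(560),range(420))
p0=[.59603,-.17311,-13.69];a=np.radians(p0[2])
fx=proj(C,[[p0[0]-.036*np.cos(a),p0[1]-.036*np.sin(a),.01]])[0];print(fx)
reg=(X<fx[0])&(X>150)&(Y>120)&(Y<245)
print('ring out',fit(C,m,p0,CAP+TUBE,reg))
PR=[(-.128,-.09,.014),(-.0895,-.0855,.013)]
print('ring in',fit(C,m,p0,PR+TUBE,reg))
# same strip of grey profile at A (w3) and now, along the tube axis row
A=cv2.imread('pics/w3.png').astype(float).mean(2);B=im.astype(float).mean(2)
r=cv2.matchTemplate(B[160:260,200:400].astype(np.float32),A[188:228,240:312].astype(np.float32),cv2.TM_CCOEFF_NORMED)
print('cap at A 240,188 found at',cv2.minMaxLoc(r),'(+200,+160)')
for e,(x0,x1) in dict(elbow=(365,415)).items():
    r=cv2.matchTemplate(B[160:260,330:450].astype(np.float32),A[188:226,x0:x1].astype(np.float32),cv2.TM_CCOEFF_NORMED);print(e,x0,cv2.minMaxLoc(r),'(+330,+160)')
for n,I,c0 in(('A',A,206),('B',B,206)):
    print(n,[int(v) for v in I[c0-14:c0-10,286:312].mean(0)])
s=robot.read_state();print(s['t'])
E
```

```text
15.8 [ 0.48992094 -0.14812856  0.1991755 ] 0.018981615876804355
cap 0.82 [256.  38.] 1479 235 285 18 57
cap 0.73 [282. 208.] 1663 253 308 193 225 *
cap 0.65 [308. 376.] 1002 234 363 353 415
outlet_b 0.56 [378. 198.] 3965 308 415 156 223 *
[344.60588458 190.41777299]
ring out (array([ 594.49321069, -174.29218726,  -14.25230395]), np.float64(135.8125))
ring in (array([ 594.94687166, -174.39458884,  -14.23895413]), np.float64(187.4375))
cap at A 240,188 found at (-0.40716224908828735, 0.9534178972244263, (100, 40), (44, 29)) (+200,+160)
elbow 365 (-0.34463968873023987, 0.8771090507507324, (3, 31), (39, 29)) (+330,+160)
A [108, 107, 109, 108, 109, 107, 105, 106, 133, 142, 141, 145, 115, 89, 93, 92, 94, 110, 132, 137, 134, 130, 128, 129, 131, 134]
B [89, 95, 119, 126, 125, 124, 123, 121, 123, 120, 118, 117, 130, 139, 139, 143, 140, 117, 108, 111, 112, 125, 142, 144, 140, 137]
15.95
```

```bash
python3 - <<'E'
from h import *
A=cv2.imread('pics/w3.png');B=cv2.imread('pics/w12.png')
u=lambda I:cv2.resize(cv2.GaussianBlur(I,(3,3),0),None,fx=8,fy=8,interpolation=cv2.INTER_CUBIC)
def f(n,x0,x1,y0,y1):
    r=cv2.matchTemplate(u(B[y0-8:y1+12,x0-10:x1+14]),u(A[y0:y1,x0:x1]),cv2.TM_CCOEFF_NORMED);_,b,_,p=cv2.minMaxLoc(r);print(n,round(b,3),'dx',p[0]/8-10,'dy',p[1]/8-8)
f('back',240,258,186,228);f('ring',290,307,188,226);f('body',240,292,186,228);f('elbow',368,390,190,225);f('elbowfull',365,415,188,226)
E
```

```text
back 0.986 dx 4.0 dy 0.875
ring 0.97 dx 4.125 dy 1.0
body 0.979 dx 4.25 dy 1.0
elbow 0.952 dx 4.625 dy 1.125
elbowfull 0.94 dx 4.5 dy 1.125
```

Cap-to-elbow distance matches outlet A's to about 0.3 mm, and the ring is sprung out. To be sure it is home, I'll give the centre of the back a gentle push with the fingers shut.

>>> carry_out --pt "0 -0.025 0 0 0 0" --pt "0 -0.05 0 0 0 0" --pt "0 -0.05 0 0 0 0" --pt "0 -0.05 0 0 0 0" --pt "0 -0.05 0 0 0 0" --pt "0 -0.05 0.04 0 0 0" --pt "0 -0.05 0.08 0 0 0" --pt "0 -0.05 0.11 0 0 0" --pt "0 -0.05 0.119 0 0 0" --pt "0 -0.05 0.119 0 0 0" --jaw 255

```text
t: 17.2
tool_pos: [0.4417, -0.1364, 0.0808]
orientation: [-2.47, -1.94, 0.001]
force: [0.8, -0.2, 0.3]
opening: 0.0009
gripper_force: 0.0
```

>>> carry_out --pt "0 0.003 0 0 0 0" --pt "0 0.006 0 0 0 0" --pt "0 0.009 0 0 0 0" --pt "0 0.009 0 0 0 0"

```text
t: 17.7
tool_pos: [0.4508, -0.1387, 0.0812]
orientation: [2.47, 1.94, 0.0]
force: [-0.5, -0.3, 0.3]
opening: 0.0006
gripper_force: 0.0
```

>>> carry_out --pt "0 0.002 0 0 0 0" --pt "0 0.004 0 0 0 0" --pt "0 0.006 0 0 0 0" --pt "0 0.006 0 0 0 0"

```text
t: 18.2
tool_pos: [0.4548, -0.1396, 0.0807]
orientation: [-2.468, -1.939, 0.004]
force: [-9.2, 2.1, 8.2]
opening: 0.0004
gripper_force: 5.1
```

>>> carry_out --pt "0 0.0015 0 0 0 0" --pt "0 0.003 0 0 0 0" --pt "0 0.003 0 0 0 0"

```text
t: 18.58
tool_pos: [0.455, -0.1396, 0.0805]
orientation: [-2.465, -1.936, 0.009]
force: [-25.6, 5.8, 21.5]
opening: 0.0003
gripper_force: 13.6
```

There was no movement at 26 N, so the cap is on its stop. I'll back off and lift away.

>>> carry_out --pt "0 -0.006 0 0 0 0" --pt "0 -0.015 0 0 0 0" --pt "0 -0.03 0 0 0 0" --pt "0 -0.03 -0.04 0 0 0" --pt "0 -0.03 -0.08 0 0 0" --pt "0 0.01 -0.119 0 0 0" --pt "0 0.037 -0.119 0 0 0" --pt "0 0.037 -0.119 0 0 0" --pt "0 0.037 -0.119 0 0 0" --jaw 0

```text
t: 19.7
tool_pos: [0.4943, -0.1491, 0.1991]
orientation: [-2.47, -1.939, 0.001]
force: [-0.1, 0.0, 0.4]
opening: 0.0857
gripper_force: 0.0
```

```bash
python3 - <<'E'
from h import *
s=robot.read_state();print(s['t'],s['tool_pos'],s['force'])
im,C,m=wmask(['cap'],(150,450,150,245),'w13.png')
A=cv2.imread('pics/w3.png');B=im[:,:,::-1].copy()
u=lambda I:cv2.resize(cv2.GaussianBlur(I,(3,3),0),None,fx=8,fy=8,interpolation=cv2.INTER_CUBIC)
def f(n,x0,x1,y0,y1):
    r=cv2.matchTemplate(u(B[y0-14:y1+14,x0-16:x1+16]),u(A[y0:y1,x0:x1]),cv2.TM_CCOEFF_NORMED);_,b,_,p=cv2.minMaxLoc(r);print(n,round(b,3),'dx',p[0]/8-16,'dy',p[1]/8-14)
f('back',240,258,186,228);f('ring',290,307,188,226);f('body',240,292,186,228);f('elbow',368,390,190,225)
E
```

```text
19.7 [ 0.49425591 -0.1491278   0.19905285] [-0.07699266  0.00189447  0.38116338]
19.7 [ 0.49425591 -0.1491278   0.19905285] 0.013274362291430386
cap 0.6 [274. 207.] 1708 248 303 193 226 *
back 0.986 dx -1.0 dy 0.875
ring 0.963 dx -0.875 dy 1.375
body 0.977 dx -0.875 dy 1.0
elbow 0.949 dx -0.125 dy 1.375
```

```bash
python3 -c "
from plant import robot
print(robot.close_job())"
```

```text
the job is handed in; nothing more can be done
None
```

The stop end came off outlet_a with its collet ring held in, and it is now pushed home on outlet_b's tube and let go; the camera shows the ring sprung back out, and a 26 N push did not move it, but I did no pull test of the lock; handed in at about 20 s.

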